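Spot-check a hot component with an infrared thermometer

TASK

Pick up the yellow infrared thermometer and take two readings, each with the lens facing the target squarely, about 50 mm away from its centre, held steady for a full second: first the white dot on the black reference disc, then the orange dot on the black heat spreader of the green circuit board. Then set the thermometer down gently on the middle of the round red parking pad, standing upright on its lens end, and let go. Touch neither target nor its holder, and leave the bottle, jar, spool and spray can where they are.

Things in the scene. Friction and masses are not known exactly. Their poses are not given: they have to be found in the camera images.
- thermometer: Loose stick-shaped infrared thermometer, 150 mm long, 0.15-0.3 kg, upright on its lens end. Origin: centre of the lens face (underside as it stands); z points from lens to tail: it looks along -z. Black round head, 52 mm diameter to z = 30 mm, 36 mm to z = 46; above it a yellow grip 36 mm (x) by 30 mm (y) up to z = 150, gripped across either pair of faces, best at z = 120-130.
- focus (a point): Measuring point of the thermometer, 50 mm in front of the centre of the lens (at z = -50 mm in the thermometer's frame); same axes as the thermometer. It must lie on the centre of the target, with the thermometer's axis along the target's normal.
- ref_stand: Fixed grey holder of the reference plate: base 130 (x) x 144 (y) x 12 mm; side posts 30 x 12 mm, 108 mm high, at y = +-65 mm. Origin: centre of the base's underside; its -x side is turned roughly to the robot.
- ref_tilt (a joint): Lean of the aluminium reference plate (rad) about the holder's y axis, 90 mm above the bench: 0 = level, face up; as it grows the face leans towards the holder's -x side. Stiff: stays where it is.
- ref_spot (a point): White dot (12 mm across) at the centre of the black reference disc (76 mm diameter, proud by 6 mm) on the tilting aluminium plate of 100 x 106 x 14 mm. z axis: outward normal of the disc; y axis: the tilting axis, which lies 13 mm below the dot along z.
- board_stand: Fixed blue holder: base 130 (x) x 164 (y) x 12 mm; side posts 30 x 12 mm, 108 mm high, at y = +-75 mm. At x = +82, y = 0 a 12 mm thick lamp post carries a white lamp bar above the board: 32 (x) x 130 (y) x 16 mm, centre at x = +42, y = 0, z = 300 mm. Origin: centre of the base's underside; its -x side is turned roughly to the robot.
- board_tilt (a joint): Lean of the circuit board (rad) about the holder's y axis, 90 mm above the bench: 0 = level, face up; as it grows the face leans towards the holder's -x side, away from the lamp. Stiff: stays where it is.
- hot_spot (a point): Orange dot (12 mm across) at the centre of the top of the flat black heat spreader (50 x 50 mm, 13 mm thick) in the middle of the green board (116 x 126 x 6 mm). z axis: outward normal of the face; y axis: the tilting axis, which lies 16 mm below the dot along z. Other components on the board stand up to 2 mm higher than the spreader.
- pad: Fixed round red parking pad, 90 mm diameter, 12 mm high, black circle in the middle. Origin: centre of its underside (its top is 12 mm higher).
- bottle: Bystander: loose white bottle with a blue cap, 56 mm diameter, 150 mm tall. Origin: centre of its underside.
- jar: Bystander: loose green jar, 68 mm diameter, 70 mm tall. Origin: centre of its underside.
- spool: Bystander: loose bare steel solder spool, 64 mm diameter, 55 mm tall, standing on its flange. Origin: centre of its underside.
- spray_can: Bystander: loose red spray can, 52 mm diameter, 190 mm tall. Origin: centre of its underside.
Not all that is in view belongs to the job. What is shaped like the ref_stand but blue is not meant. What is shaped like the thermometer but purple is not meant.

How it is judged:
By the outcome, as a careful person would: the job done as asked, in the order asked, and still so for the second after the job is handed in, with the robot touching nothing.
It also fails if it takes over 64 s, if anything falls off the work surface, if the arm or the gripper's body presses on something with over 40 N, if the wrist force passes 120 N, or if a joint passes its speed limit or range.

ROBOT

A 7-joint arm with a two-finger parallel gripper is mounted at the origin on the work surface. World frame = base frame: x ahead of the robot, y to its left, z up, the work surface at z = 0. Lengths are in m, angles in rad, forces in N, time in s.
With the tool pointing down it reaches from about 0.425 to 0.975 m from the base axis. Payload 16.7 kg.
Tool frame: the origin (TCP) lies at the very end of the fingers, on their centre line; the grasp point (between the pads) lies 19 mm behind it (bot.pinch_z is the distance from the TCP to the grasp point, in m); z points along the fingers, y is the direction in which the jaws open and shut (so a half turn about z gives the same grasp; the last joint's range is limited). The gripper opens to 85 mm and grips with 20 to 120 N. Pads are 22 mm wide; open, the fingers measure 114 mm over their backs; the gripper's body (76 mm by 85 mm) begins 54 mm behind the grasp point. The pads swing forward as they close: fully open they stand 13 mm farther back than shut.
Start: joints at [-1.427, 0.426, 0.074, 1.606, -0.034, 1.111, -0.067], TCP at [0.195, 0.646, 0.231] pointing down, gripper open.
Joint ranges: [-2.85, 2.85], [-0.5, 2.14], [-1.23, 1.37], [0.21, 2.46], [-1.02, 4.16], [0.16, 2.05], [-2.73, 2.73]. Speed limits (rad/s): [1.89, 1.89, 2.39, 2.39, 3.01, 3.01, 3.01].

INTERFACE

Orientations are given as [roll, pitch, yaw] about the fixed x, y, z axes, in that order (R = Rz(yaw) Ry(pitch) Rx(roll)).
In Python, from bench import bot, imaging gives the robot as it stands.
- The arm moves only by the shell command python3 -m inch 'ROWS' [FORCE]. ROWS is JSON, a list of rows, each a list of 7 numbers: the shift along the world's x, y, z in mm, then the turn, a rotation vector about the world's x, y, z in degrees, then the opening, from 0 (shut) to 1 (fully open). A call has 1 to 12 rows; each row shifts and turns the pose as measured when the row begins; what a row does not reach is not made up. A row lasts 1/10 s, in which the tool goes at most 50 mm and 8.59 degrees, less where a joint would pass 70% of its speed; a pose out of reach is approached as far as the arm can. A call is refused whole if a number of a shift passes 50 or a number of a turn 8.59, either way. A call with a gripper value outside its range is refused whole. The fingers move at their own pace and stop on an object; FORCE is the grip in N (left out, the last holds). Time passes only in rows, so rows that do not move let the fingers close. It gives the time, the measured TCP pose, the force and the opening at its end, in the units of the state.
- bot.state(): the state, without advancing time (a new reading comes with each control period).
- imaging.camera(name): name is "side" or "top" or "wrist"; returns (picture, depth): 384x512x3 uint8, red, green, blue; 384x512 float32, m along the optical axis (not along the pixel's ray), 0 where there is no reading.
- imaging.calibration(name): a dict with "intrinsics" (3x3 intrinsics, pixels), "R" (3x3) and "t" (3): a world point X has camera coordinates R X + t; the wrist camera has in their place "T_tool_cam" (4x4, takes a point from camera to tool coordinates, whose origin is the TCP and whose axes are the flange's). Camera axes: x right, y down, z forward; pixel columns grow to the right and rows downward; lengths in m; the calibration is good to about 2 mm. A picture is of the moment at which its call begins: read the wrist's pose just before it. calibration takes no time and is no camera call.
- bot.sign_off(): hands the job in, once; it reports no verdict.
The state is a dict: "time": time; "joints": joint angles; "dq": joint speeds; "tau": joint torques, N m; "position": TCP position; "orientation": TCP orientation; "contact_force": force on the tool from outside, world axes, zero at the start; "wrist_torque": the same for the moment, N m; "width": finger opening in m.
Only numpy, scipy, OpenCV 4.12 (cv2) and the standard library are available. Lean on these libraries where they do the work, as an engineer would, in place of code of your own. Each camera call takes 0.05 s, during which the arm holds its last target. There are 200 camera calls.

## Working session

There is one attempt and no reset: what is moved stays moved. The work goes in short steps, Python scripts to look and compute and a shell command to move; the robot and the scene stay as the last step left them, time stands still between calls to the robot, and variables do not carry over. Pictures are saved under pics/ and viewed, about 8 in all and at most 12, crops included, and the job is handed in when it is done.

```bash
mkdir -p pics; ls; python3 - <<'E'
from bench import bot, imaging
import cv2,numpy as np
s=bot.state();print(s['time'],s['position'],s['orientation'],bot.pinch_z)
for n in ['top','side']:
    im,d=imaging.camera(n);cv2.imwrite(f'pics/{n}0.png',im[:,:,::-1]);np.savez(f'{n}0.npz',im=im,d=d)
    c=imaging.calibration(n);print(n,c['intrinsics'],c['R'],c['t'],(d>0).mean())
print(imaging.calibration('wrist'))
a=cv2.imread('pics/top0.png');cv2.imwrite('pics/t0.png',cv2.resize(a,(800,600)))
a=cv2.imread('pics/side0.png');cv2.imwrite('pics/s0.png',cv2.resize(a,(800,600)))
E
```

```text
pics
0.0 [0.19471059 0.64587541 0.23060121] [-3.14029052e+00  7.63271182e-05  2.84877381e+00] 0.0187
top [[416.12076846   0.         248.28072205]
 [  0.         416.12076846 193.05292787]
 [  0.           0.           1.        ]] [[ 2.73831986e-02 -9.99615403e-01  4.38255898e-03]
 [-9.83102917e-01 -2.77241543e-02 -1.80942050e-01]
 [ 1.80993963e-01  6.46265562e-04 -9.83483995e-01]] [-0.13669606  0.51490932  1.36768065] 0.9959208170572916
side [[471.81978389   0.         256.4525085 ]
 [  0.         471.81978389 199.90632338]
 [  0.           0.           1.        ]] [[ 0.93441192 -0.35584207 -0.01583636]
 [-0.28566405 -0.72208985 -0.63006531]
 [ 0.21276847  0.59326441 -0.77638065]] [-0.52744747  0.13133943  1.22914805] 0.9961140950520834
{'intrinsics': array([[288.46208207,   0.        , 254.374768  ],
       [  0.        , 288.46208207, 188.32983625],
       [  0.        ,   0.        ,   1.        ]]), 'T_tool_cam': array([[ 5.65978363e-04, -9.63966438e-01, -2.66023282e-01,
         6.70091379e-02],
       [ 9.99999593e-01,  7.32444881e-04, -5.26548460e-04,
        -5.96494570e-06],
       [ 7.02422434e-04, -2.66022876e-01,  9.63966460e-01,
        -1.42077168e-01],
       [ 0.00000000e+00,  0.00000000e+00,  0.00000000e+00,
         1.00000000e+00]])}
```

View pics/t0.png

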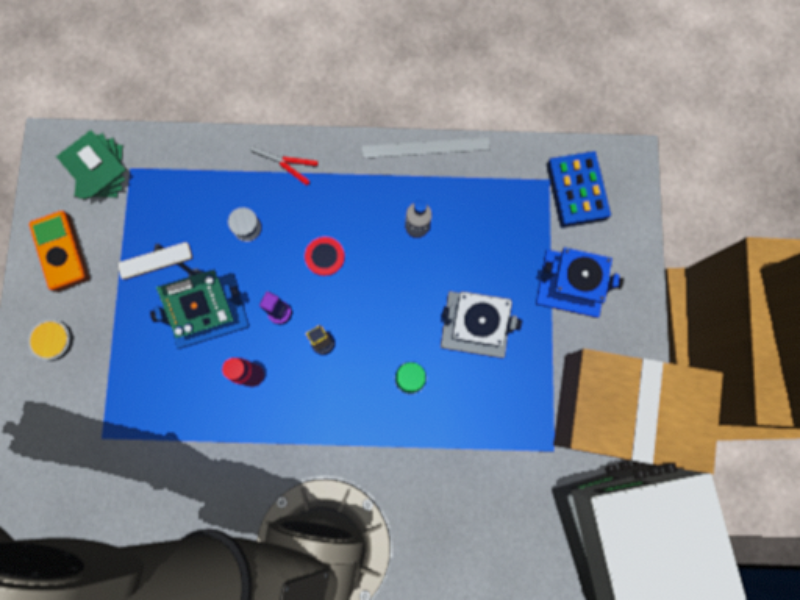

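View pics/s0.png

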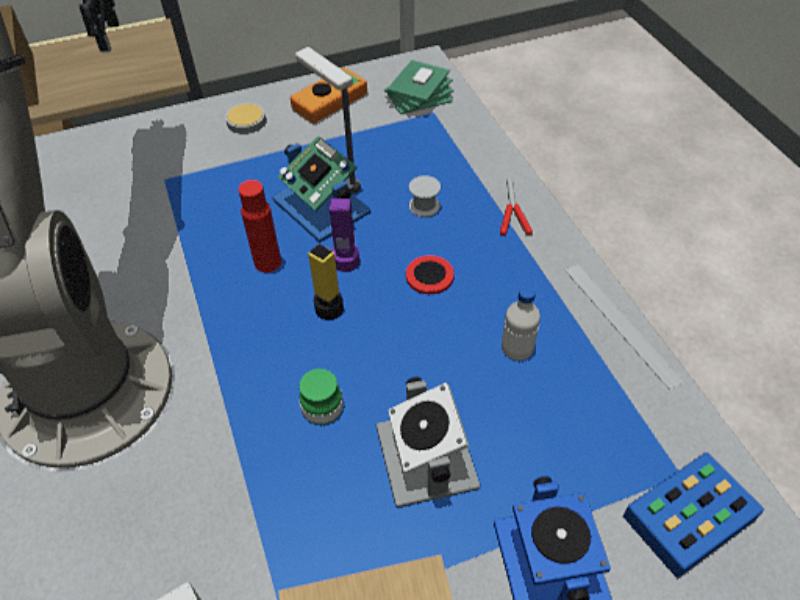

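The thermometer is the yellow stick at top (318,337) / side (325,280); the purple one at top (275,307) is the decoy. The grey reference stand is at top (480,320) and the blue look-alike at (580,280). The board is at top (195,305) and the pad at (324,256).

```bash
cat > h.py <<'E'
from bench import bot, imaging
import cv2,numpy as np
from scipy.spatial.transform import Rotation as Ro
def cloud(n,im,d,T=None):
    """world point per pixel; T: world<-tool pose for wrist"""
    c=imaging.calibration(n);K=c['intrinsics']
    v,u=np.mgrid[:384,:512]
    p=np.stack([(u-K[0,2])/K[0,0]*d,(v-K[1,2])/K[1,1]*d,d],-1)
    if n=='wrist':
        M=T@c['T_tool_cam'];return p@M[:3,:3].T+M[:3,3]
    return (p-c['t'])@c['R']
def plane(P):
    m=np.median(P,0)
    for _ in range(4):
        n=np.linalg.svd(P-P.mean(0),full_matrices=False)[2][2];r=(P-P.mean(0))@n
        P=P[abs(r)<max(2*r.std(),.0008)]
    n=n*np.sign(n[2]);return P.mean(0),n,r.std(),len(P)
def tool(s=None):
    s=s or bot.state();T=np.eye(4);T[:3,:3]=Ro.from_euler('xyz',s['orientation']).as_matrix();T[:3,3]=s['position'];return T
E
python3 - <<'E'
from h import *
np.set_printoptions(precision=4,suppress=True)
box={'top':dict(ther=(318,337,22),ref=(482,320,30),brd=(194,306,28),pad=(324,256,25),bot=(418,217,22),jar=(411,377,22),spool=(243,223,22),can=(240,370,25),purp=(275,307,20)),
'side':dict(ther=(325,280,50),ref=(424,425,45),brd=(314,168,35),pad=(430,273,30))}
for n in box:
    z=np.load(n+'0.npz');im,d=z['im'],z['d'];W=cloud(n,im,d);hsv=cv2.cvtColor(im,cv2.COLOR_RGB2HSV)
    H,S,V=[hsv[...,i].astype(int) for i in range(3)]
    for k,(x,y,r) in box[n].items():
        x,y,r=x/1.5625,y/1.5625,r/1.5625
        m=np.zeros(d.shape,bool);m[int(y-r):int(y+r)+1,int(x-r):int(x+r)+1]=1;m&=d>0
        if k in('ref','brd'):
            dark=m&(V<70)&(W[...,2]>.06)
            vv,uu=np.nonzero(dark);print(n,k,'dark',len(vv),uu.mean(),vv.mean(),plane(W[dark]))
            sp=m&((V>150)&(S<60) if k=='ref' else (H<22)&(S>120)&(V>110))&(np.hypot(np.mgrid[:384,:512][1]-x,np.mgrid[:384,:512][0]-y)<7)
            vv,uu=np.nonzero(sp);print('  dot',len(vv),uu.mean() if len(vv) else 0,vv.mean() if len(vv) else 0,np.median(W[sp],0))
        elif k=='ther':
            q=m&(W[...,2]>.005)
            yl=m&(H>15)&(H<35)&(S>90)&(V>60);P=W[yl];print(n,k,len(P),P.min(0),P.max(0),np.median(P,0))
            P=W[m&(W[...,2]>.142)&(W[...,2]<.16)];print('  top',len(P),P.min(0),P.max(0),P.mean(0),cv2.minAreaRect((P[:,:2]*1000).astype(np.float32)))
        else:
            q=m&(W[...,2]>.006)
            P=W[q];h=np.percentile(P[:,2],95);t=P[P[:,2]>h-.006];print(n,k,'h',h,'c',t[:,:2].mean(0),'mid',(t.min(0)+t.max(0))/2,np.ptp(t,0))
E
```

```text
top ther 34 [ 0.4102 -0.0014  0.0987] [0.4388 0.036  0.1527] [0.4219 0.0104 0.1485]
  top 109 [ 0.4102 -0.0014  0.1426] [0.4487 0.0389 0.1557] [0.4279 0.0187 0.1493] ((428.26727294921875, 18.97102928161621), (29.441509246826172, 34.89656066894531), 29.285160064697266)
top ref dark 318 308.59119496855345 204.3490566037736 (array([ 0.4766, -0.3182,  0.1015]), array([-0.4171,  0.0469,  0.9077]), np.float64(0.0022968297487331794), 278)
  dot 10 308.2 204.5 [ 0.476  -0.3175  0.1033]
top brd dark 302 124.26821192052981 192.83774834437085 (array([0.5005, 0.2809, 0.1048]), array([-0.2105, -0.1852,  0.9599]), np.float64(0.00367469247751025), 257)
  dot 15 123.53333333333333 195.13333333333333 [0.4898 0.2821 0.1063]
top pad h 0.01640256348694121 c [0.6262 0.0249] mid [0.6251 0.0246 0.0161] [0.0872 0.0885 0.0114]
top bot h 0.14989809266670648 c [ 0.7037 -0.1831] mid [ 0.7046 -0.1825  0.1492] [0.0229 0.0229 0.01  ]
top jar h 0.07313901263383397 c [ 0.3553 -0.1745] mid [ 0.3547 -0.1734  0.0724] [0.0557 0.0559 0.0106]
top spool h 0.05815837020832311 c [0.6878 0.2058] mid [0.6897 0.2063 0.0575] [0.
[... 348 characters left out ...]
0372 0.1555] [0.4316 0.0152 0.15  ] ((432.7042541503906, 17.92291259765625), (31.51470184326172, 34.31562423706055), 27.433427810668945)
side ref dark 818 271.31907090464546 271.78239608801954 (array([ 0.4794, -0.3215,  0.1025]), array([-0.4266,  0.0561,  0.9027]), np.float64(0.0014729072965327197), 673)
  dot 19 270.57894736842104 271.10526315789474 [ 0.4785 -0.3191  0.1021]
side brd dark 498 204.14859437751005 108.52208835341365 (array([0.4996, 0.2752, 0.101 ]), array([-0.3775, -0.1413,  0.9152]), np.float64(0.005948089981900391), 463)
  dot 12 200.0 106.83333333333333 [0.4924 0.2829 0.1055]
side pad h 0.016579677528061318 c [0.6303 0.024 ] mid [0.6309 0.0252 0.0152] [0.0888 0.0916 0.0092]
```

Positions agree with the given heights (dots at 102 and 105 mm, tall items within 2 mm). The board normal is noisy, so I'll look at it with the wrist camera on the way.

```bash
python3 -m inch '[[10,-10,45,0,0,0,1],[15,-20,40,0,0,0,1],[22,-38,20,0,0,-7,1],[25,-40,15,0,0,-7,1],[25,-40,15,0,0,-7,1],[25,-40,12,0,0,-7,1],[25,-40,5,0,0,-7,1],[25,-40,0,0,0,-7,1],[25,-40,0,0,0,-2,1],[25,-35,0,0,0,0,1],[20,-30,0,0,0,0,1],[0,0,0,0,0,0,1]]'; python3 -c "
from bench import bot;print(bot.state())"
```

```text
time: 1.3
position: [0.4396, 0.2543, 0.3837]
orientation: [-3.134, -0.004, 2.05]
contact_force: [-1.1, 0.2, -0.3]
width: 0.0853
{'time': 1.3, 'joints': array([-1.06555881,  0.03107461,  0.43457627,  1.77874102, -0.01900407,
        1.34131415, -0.14728299]), 'dq': array([-0.01597454,  0.00202408, -0.05216381,  0.00389187, -0.01649206,
       -0.00274045, -0.03923498]), 'tau': array([ 1.07187364e+00, -4.66080236e+01,  2.03381427e+00, -4.99422348e+01,
        1.01849323e-01,  3.86736717e-02,  1.71755824e+00]), 'position': array([0.43959265, 0.25434572, 0.38366868]), 'orientation': array([-3.1342395 , -0.00436345,  2.05023641]), 'contact_force': array([-1.06447285,  0.20446054, -0.27736687]), 'wrist_torque': array([ 0.01599768, -0.03304806,  0.00144342]), 'width': 0.08534665655743813}
```

```bash
cat > w.py <<'E'
from h import *
np.set_printoptions(precision=4,suppress=True)
import sys
def shot(name):
    T=tool();im,d=imaging.camera('wrist');cv2.imwrite(f'pics/{name}.png',im[:,:,::-1]);return im,d,cloud('wrist',im,d,T),T
def proj(X,T):
    c=imaging.calibration('wrist');M=np.linalg.inv(T@c['T_tool_cam']);p=M[:3,:3]@X+M[:3,3];return (c['intrinsics']@p)[:2]/p[2]
E
python3 - <<'E'
from w import *
im,d,W,T=shot('w1')
X=np.array([.491,.2825,.1055]);print(proj(X,T))
hsv=cv2.cvtColor(im,cv2.COLOR_RGB2HSV);H,S,V=[hsv[...,i].astype(int) for i in range(3)]
near=(np.linalg.norm(W-X,axis=-1)<.03)&(d>0)
o=near&(H<22)&(S>130)&(V>100);print('dot',o.sum(),np.argwhere(o).mean(0),W[o].mean(0))
for r in(.018,.022):
    D=W[o].mean(0);b=(np.linalg.norm(W-D,axis=-1)<r)&(d>0);c,n,sd,k=plane(W[b]);print(c,n,sd,k)
g=(np.linalg.norm(W-X,axis=-1)<.09)&(H>40)&(H<80)&(S>80)&(V<200)&(d>0)&(W[...,2]>.04)
c,n,sd,k=plane(W[g]);print('green',c,n,sd,k,'dist dot',(D-c)@n)
b=(np.linalg.norm(W-X,axis=-1)<.25)&(H>100)&(H<125)&(S>80)&(W[...,2]>.008)&(W[...,2]<.018)&(d>0)
print('base',b.sum(),cv2.minAreaRect((W[b][:,:2]*1000).astype(np.float32)))
E
```

```text
[295.7631 156.0776]
dot 43 [156.0698 295.4884] [0.4908 0.2823 0.1047]
[0.491  0.2827 0.1043] [-0.3784 -0.1252  0.9171] 0.0006178511805976785 406
[0.4911 0.283  0.1044] [-0.38   -0.1331  0.9154] 0.0005971171004944951 587
green [0.518  0.2926 0.1031] [-0.4366 -0.1615  0.8851] 0.0005279368894598725 14 dist dot 0.014967648084555269
base 1262 ((472.02423095703125, 259.2606201171875), (271.83721923828125, 177.3782501220703), 66.45033264160156)
```

View pics/w1.png

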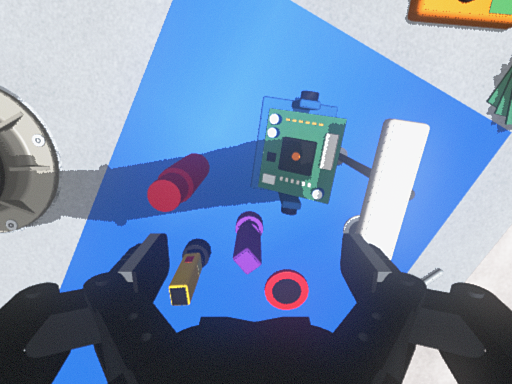

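The wrist view shows the board square-on with the dot at (295,156), the yellow thermometer at (180,292), the purple decoy at (248,258), the can at (165,192) and the pad at (287,290). Dot height and tilt match (90+16·cos 23.7° = 104.7). Two candidates: the yellow stick with a black head (meant) and the purple one (not). I'll confirm with a crop and measure its top.

```bash
python3 - <<'E'
from w import *
im=cv2.imread('pics/w1.png');cv2.imwrite('pics/c1.png',cv2.resize(im[225:315,150:320],None,fx=4,fy=4,interpolation=cv2.INTER_CUBIC))
im,d,W,T=shot('w2')
hsv=cv2.cvtColor(im,cv2.COLOR_RGB2HSV);H,S,V=[hsv[...,i].astype(int) for i in range(3)]
t=(np.hypot(W[...,0]-.43,W[...,1]-.018)<.04)&(W[...,2]>.140)&(W[...,2]<.158)&(d>0)
P=W[t];print('top',len(P),P.mean(0),np.ptp(P,0),cv2.minAreaRect((P[:,:2]*1000).astype(np.float32)))
# rays on to z=.15: yellow+black region contour corners
m=t.astype(np.uint8);vv,uu=np.nonzero(m)
print(cv2.minAreaRect(np.stack([uu,vv],1).astype(np.float32)))
b=(np.hypot(W[...,0]-.628,W[...,1]-.0245)<.06)&(W[...,2]>.007)&(W[...,2]<.03)&(d>0)&((H<8)|(H>172)|(V<60))
print('pad',b.sum(),W[b].mean(0),(W[b].max(0)+W[b].min(0))/2,np.ptp(W[b],0))
E
```

```text
top 458 [0.4309 0.0236 0.1489] [0.0402 0.0413 0.012 ] ((430.69049072265625, 20.566631317138672), (30.0947322845459, 35.54507064819336), 31.769309997558594)
((179.5, 294.5), (23.0, 21.0), 90.0)
pad 664 [0.6267 0.0284 0.0117] [0.6281 0.0263 0.0114] [0.0865 0.0868 0.0058]
```

View pics/c1.png

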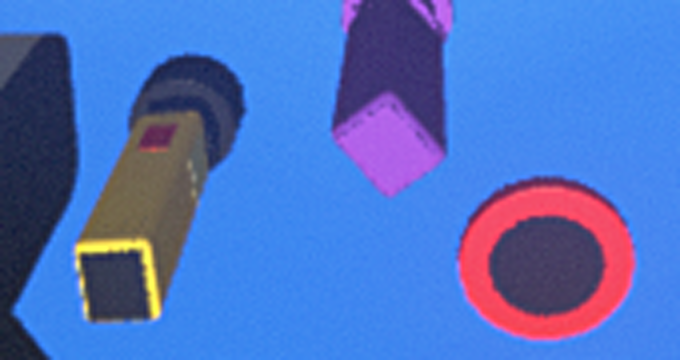

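Confirmed: yellow grip on a black head at crop (120,280), purple at (390,140), pad at (545,260). Moving above the thermometer.

```bash
python3 -m inch '[[-1,-40,-5,0,0,1,1],[-1,-45,-15,0,0,1.3,1],[-1,-45,-15,0,0,0,1],[-1,-45,-20,0,0,0,1],[-2,-40,-25,0,0,0,1],[-3,-20,-35,0,0,0,1],[0,0,0,0,0,0,1]]'; cat > goto.py <<'E'
# print the shift (mm) and turn (deg) from the present pose to a tool pose
from w import *
def need(p,R):
    s=bot.state();T=tool(s);print('t',round(s['time'],2),'shift',np.round((np.array(p)-T[:3,3])*1000,1),'turn',np.round(np.degrees(Ro.from_matrix(R@T[:3,:3].T).as_rotvec()),2),'w',round(s['width'],4),'F',np.round(s['contact_force'],1))
def down(yawdeg): return Ro.from_euler('xyz',[180,0,yawdeg],degrees=True).as_matrix()
E
python3 - <<'E'
from goto import *
need([.4307,.019,.105],down(120.5))
im,d,W,T=shot('w3')
t=(np.hypot(W[...,0]-.43,W[...,1]-.018)<.035)&(W[...,2]>.142)&(W[...,2]<.158)&(d>0)
P=W[t];print('top',len(P),P.mean(0),cv2.minAreaRect((P[:,:2]*1000).astype(np.float32)))
E
```

```text
time: 2.1
position: [0.4234, 0.0256, 0.2637]
orientation: [-3.134, -0.006, 2.115]
contact_force: [0.1, 0.1, 0.7]
width: 0.0851
t 2.1 shift [   7.3   -6.6 -158.7] turn [-0.07 -0.53 -0.66] w 0.0851 F [0.1 0.1 0.7]
top 1165 [0.43   0.0209 0.1496] ((430.37750244140625, 19.933265686035156), (29.466869354248047, 34.97844696044922), 31.708433151245117)
```

```bash
python3 -m inch '[[7,-6,-25,0,-0.5,0,1],[0,0,-30,0,0,0,1],[0,0,-30,0,0,0,1],[0,0,-30,0,0,0,1],[0,0,-25,0,0,0,1],[0,0,-15,0,0,0,1],[0,0,0,0,0,0,1]]' 60; python3 -c "
from goto import *
need([.4304,.0195,.105],down(121))"
```

```text
time: 2.85
position: [0.4388, 0.0362, 0.1113]
orientation: [3.129, -0.001, 2.135]
contact_force: [-0.3, 1.4, 0.3]
width: 0.0856
t 2.85 shift [ -8.4 -16.7  -6.3] turn [-0.41  0.61 -1.34] w 0.0856 F [-0.3  1.4  0.3]
```

```bash
python3 -m inch '[[-4,-8,0,0,0,-0.7,1],[-4,-8,0,0,0,-0.5,1],[0,0,0,0,0,0,1]]'; python3 -c "
from goto import *
need([.4304,.0195,.105],down(121));print(bot.state()['joints'])"
```

```text
time: 3.15
position: [0.4321, 0.0217, 0.1136]
orientation: [3.126, -0.001, 2.116]
contact_force: [-0.3, 0.1, 1.2]
width: 0.0855
t 3.15 shift [-1.7 -2.2 -8.6] turn [-0.49  0.73 -0.26] w 0.0855 F [-0.3  0.1  1.2]
[-0.7845  0.2185  0.6685  2.2785 -0.2238  0.6891  0.59  ]
```

```bash
python3 -m inch '[[-2,-2,-8,-0.5,0.7,0,1],[0,0,0,0,0,0,1],[0,0,0,0,0,0,0],[0,0,0,0,0,0,0],[0,0,0,0,0,0,0],[0,0,0,0,0,0,0],[0,0,0,0,0,0,0]]' 60; python3 -c "
from goto import *
need([.4304,.0195,.105],down(121))"
```

```text
time: 3.85
position: [0.4309, 0.0202, 0.1066]
orientation: [3.139, -0.0, 2.116]
contact_force: [-2.3, -0.9, 2.6]
width: 0.0295
t 3.85 shift [-0.5 -0.7 -1.6] turn [-0.08  0.12 -0.26] w 0.0295 F [-2.3 -0.9  2.6]
```

Gripped (29.5 mm). Lifting and heading for the reference disc.

```bash
python3 -m inch '[[0,0,15,0,0,0,0],[0,0,40,0,0,0,0],[0,0,45,0,0,0,0],[0,-10,45,0,0,0,0],[0,-35,25,0,0,-5,0],[0,-42,10,0,0,-5,0],[0,-42,0,0,0,-5,0],[0,-42,0,0,0,-5,0],[0,-42,0,0,0,-5,0],[0,-42,0,0,0,-5,0],[-5,-30,0,0,0,0,0],[0,0,0,0,0,0,0]]' 60; cat >> goto.py <<'E'
REF=np.array([.4772,-.3187,.1025]);NR=np.array([-.422,.0515,.905]);NR/=np.linalg.norm(NR)
HOT=np.array([.4908,.2825,.1047]);NB=np.array([-.380,-.130,.9155]);NB/=np.linalg.norm(NB)
def meas(dot,n,yaw,off,L=.1066):
    """tool pose for the focus on the dot; yaw = heading of tool x; off = extra standoff"""
    x=np.array([np.cos(np.radians(yaw)),np.sin(np.radians(yaw)),0]);z=-n;x=x-z*(x@z);x/=np.linalg.norm(x)
    return dot+n*(.05+L+off),np.stack([x,np.cross(z,x),z],1)
E
python3 - <<'E'
from goto import *
need(*meas(REF,NR,90,.06));print(bot.state()['joints'])
T=tool();
for n in['side','wrist']:
    im,d=imaging.camera(n);cv2.imwrite(f'pics/{n}4.png',im[:,:,::-1]);np.savez(n+'4.npz',im=im,d=d,T=T)
a=cv2.imread('pics/side4.png');b=cv2.imread('pics/wrist4.png');cv2.imwrite('pics/c4.png',cv2.resize(np.hstack([a,b]),(800,300)))
E
```

```text
time: 5.05
position: [0.4212, -0.2771, 0.2947]
orientation: [3.136, 0.0, 1.575]
contact_force: [-1.0, 0.1, -2.1]
width: 0.0292
t 5.05 shift [-35.4 -30.4   3.9] turn [ -2.83 -24.66  -0.87] w 0.0292 F [-1.   0.1 -2.1]
[-0.5521  0.1157  1.1142  1.9487 -0.1175  1.1391  0.6123]
```

View pics/c4.png

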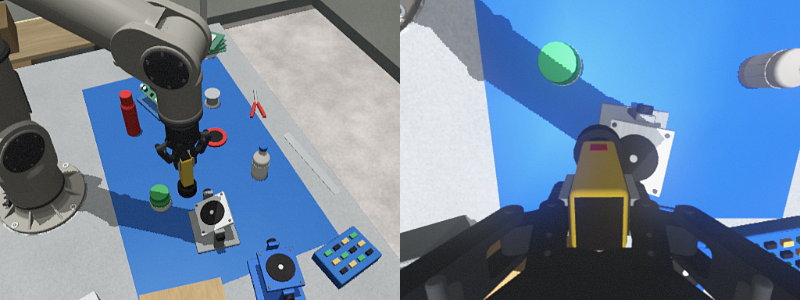

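The thermometer is held upright in the fingers, and the wrist view shows its +x face; the disc is at the right-hand panel (634,158). Checking in-hand alignment and remeasuring the disc.

```bash
python3 - <<'E'
from goto import *
z=np.load('wrist4.npz');im,d,T=z['im'],z['d'],z['T'];W=cloud('wrist',im,d,T);Q=(W-T[:3,3])@T[:3,:3]
H,S,V=[cv2.cvtColor(im,cv2.COLOR_RGB2HSV)[...,i].astype(int) for i in range(3)]
f=(Q[...,0]>.008)&(Q[...,0]<.03)&(abs(Q[...,1])<.02)&(Q[...,2]>.0)&(Q[...,2]<.055)&(d>0)&(H>15)&(H<35)&(S>90)
c,n,sd,k=plane(Q[f]);n*=np.sign(n[0]);print('x-face',c,n,sd,k)
for a,b in((.0,.02),(.035,.055)):
    g=f&(Q[...,2]>a)&(Q[...,2]<b);print(' y mid',(np.percentile(Q[g][:,1],1)+np.percentile(Q[g][:,1],99))/2,np.ptp(Q[g][:,1]))
h=(abs(Q[...,0])<.04)&(abs(Q[...,1])<.04)&(Q[...,2]>.065)&(Q[...,2]<.09)&(d>0)
print('head',h.sum(),Q[h].min(0),Q[h].max(0))
near=(np.linalg.norm(W-REF,axis=-1)<.03)&(d>0)
o=near&(V>150)&(S<60)&(np.linalg.norm(W-REF,axis=-1)<.012);print('dot',o.sum(),W[o].mean(0));D=W[o].mean(0)
for r in(.02,.03,.035):
    b=(np.linalg.norm(W-D,axis=-1)<r)&(d>0)&(W[...,2]<D[2]+.03);print(plane(W[b]))
z=np.load('side0.npz');im,d=z['im'],z['d'];W=cloud('side',im,d);b=(np.linalg.norm(W-REF,axis=-1)<.034)&(d>0);print('side',plane(W[b]))
z=np.load('top0.npz');im,d=z['im'],z['d'];W=cloud('top',im,d);b=(np.linalg.norm(W-REF,axis=-1)<.034)&(d>0);print('top',plane(W[b]))
E
```

```text
x-face [0.0174 0.0065 0.0194] [0.9997 0.0263 0.0007] 0.00026480777639766983 513
 y mid 0.005848969852622449 0.018109231869556243
 y mid 0.006660187063074775 0.015641181127482792
head 1195 [-0.0126 -0.0257  0.065 ] [0.0257 0.0255 0.09  ]
dot 70 [ 0.4768 -0.3205  0.1021]
(array([ 0.4778, -0.3203,  0.102 ]), array([-0.413 ,  0.059 ,  0.9088]), np.float64(0.0005861934470618981), 671)
(array([ 0.4807, -0.3197,  0.1033]), array([-0.4149,  0.0593,  0.9079]), np.float64(0.0005736558209883171), 1362)
(array([ 0.4827, -0.3187,  0.1041]), array([-0.415 ,  0.0577,  0.908 ]), np.float64(0.0005658560149493915), 1718)
side (array([ 0.4781, -0.3194,  0.1019]), array([-0.4278,  0.0538,  0.9023]), np.float64(0.0012975304479875072), 525)
top (array([ 0.4774, -0.319 ,  0.1022]), array([-0.404 ,  0.0541,  0.9132]), np.float64(0.0022989692291886547), 292)
```

```bash
sed -i 's/^REF=.*/REF=np.array([.4770,-.3195,.1022]);NR=np.array([-.415,.057,.908]);NR\/=np.linalg.norm(NR)/' goto.py
python3 -m inch '[[-8,-7,5,-0.7,-5,-0.2,0],[-9,-8,0,-0.7,-6,-0.2,0],[-9,-8,0,-0.7,-6,-0.2,0],[-9,-8,0,-0.7,-6,-0.2,0],[0,0,0,0,0,0,0]]'; python3 -c "
from goto import *
need(*meas(REF,NR,90,.06));print(bot.state()['joints'])"
```

```text
time: 5.65
position: [0.3913, -0.2971, 0.2981]
orientation: [2.746, 0.051, 1.564]
contact_force: [-0.2, -0.1, -1.9]
width: 0.0293
t 5.65 shift [ -4.2 -10.    0.7] turn [-0.05 -1.95 -0.88] w 0.0293 F [-0.2 -0.1 -1.9]
[-0.4957 -0.3853  0.9263  2.1928  0.2508  0.8132  0.3186]
```

```bash
python3 -m inch '[[3,-6,-10,0,-1,-0.4,0],[5,-5,-14,0,-1,-0.4,0],[6,-1,-14,0,0,0,0],[5,-1,-12,0,0,0,0],[0,0,0,0,0,0,0]]'; python3 -c "
from goto import *
need(*meas(REF,NR,90,.0));print(bot.state()['joints'])"
```

```text
time: 6.15
position: [0.4128, -0.3047, 0.2477]
orientation: [2.706, 0.045, 1.557]
contact_force: [-0.4, 0.4, -0.9]
width: 0.0299
t 6.15 shift [-0.8 -5.9 -3.3] turn [-0.4   0.34 -0.56] w 0.0299 F [-0.4  0.4 -0.9]
[-0.654  -0.327   1.1507  2.2497  0.2065  0.6298  0.3907]
```

```bash
python3 -m inch '[[-1,-4,-2,-0.4,0.3,-0.5,0],[0,-2,-1.5,0,0,0,0],[0,0,0,0,0,0,0],[0,0,0,0,0,0,0]]'; cat > chk.py <<'E'
from goto import *
def focus(dot,n,yaw,L=.1066):
    need(*meas(dot,n,yaw,0,L));T=tool();f=T[:3,3]+T[:3,2]*(L+.05);e=(f-dot)*1000
    print('along n %.1f lateral %.1f mm angle %.2f deg'%(e@n,np.linalg.norm(e-n*(e@n)),np.degrees(np.arccos(-T[:3,2]@n))), e.round(1))
E
python3 -c "
from chk import *
focus(REF,NR,90)
T=tool()
for n in['side','wrist']:
    im,d=imaging.camera(n);cv2.imwrite(f'pics/{n}5.png',im[:,:,::-1]);np.savez(n+'5.npz',im=im,d=d,T=T)
a=cv2.imread('pics/side5.png')[150:320,180:380];b=cv2.imread('pics/wrist5.png')
cv2.imwrite('pics/c5.png',np.hstack([cv2.resize(a,(400,340)),cv2.resize(b,(400,340))]))"
```

```text
time: 6.55
position: [0.413, -0.3095, 0.2454]
orientation: [2.712, 0.052, 1.551]
contact_force: [-0.1, 0.4, -1.8]
width: 0.0296
t 6.55 shift [-1.  -1.1 -1. ] turn [ 0.02 -0.   -0.23] w 0.0296 F [-0.1  0.4 -1.8]
along n 0.6 lateral 1.9 mm angle 0.08 deg [1.  1.3 1. ]
```

View pics/c5.png

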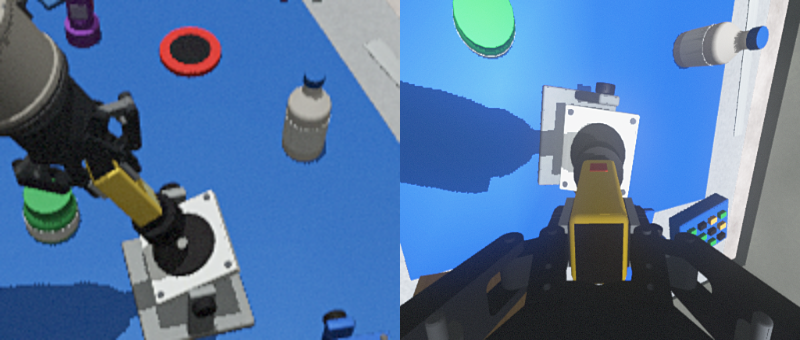

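In the side view the lens axis meets the white dot at (180,243), and in the wrist view the head sits over the disc centre. Nudging by 1 mm and then holding.

```bash
python3 -m inch '[[-1,-1,-1,0,0,0,0],[0,0,0,0,0,0,0],[0,0,0,0,0,0,0],[0,0,0,0,0,0,0],[0,0,0,0,0,0,0],[0,0,0,0,0,0,0],[0,0,0,0,0,0,0],[0,0,0,0,0,0,0]]';  python3 -c "
from chk import *
focus(REF,NR,90)"; python3 -m inch '[[0,0,0,0,0,0,0],[0,0,0,0,0,0,0],[0,0,0,0,0,0,0],[0,0,0,0,0,0,0],[0,0,0,0,0,0,0],[0,0,0,0,0,0,0],[0,0,0,0,0,0,0],[0,0,0,0,0,0,0],[0,0,0,0,0,0,0],[0,0,0,0,0,0,0]]'; python3 -c "
from chk import *
focus(REF,NR,90)"
```

```text
time: 7.45
position: [0.4116, -0.3109, 0.2445]
orientation: [2.712, 0.052, 1.55]
contact_force: [0.1, 0.2, -1.8]
width: 0.0295
t 7.45 shift [ 0.4  0.3 -0.1] turn [-0.    0.03 -0.18] w 0.0295 F [ 0.1  0.2 -1.8]
along n 0.2 lateral 0.3 mm angle 0.09 deg [-0.3 -0.1  0.1]
time: 8.45
position: [0.4116, -0.3109, 0.2445]
orientation: [2.712, 0.052, 1.55]
contact_force: [-0.5, 0.4, -1.9]
width: 0.0293
t 8.45 shift [ 0.4  0.3 -0.1] turn [ 0.    0.03 -0.18] w 0.0293 F [-0.5  0.4 -1.9]
along n 0.2 lateral 0.2 mm angle 0.08 deg [-0.3 -0.1  0.1]
```

The first reading held 1.8 s within 0.3 mm and 0.1°. Retreating and carrying the thermometer to the board with the tilt kept.

```bash
python3 -m inch '[[-8,1,18,0,0,0,0],[-10,1,22,0,0,0,0],[0,10,35,0,0,0,0],[15,35,25,0,0,2,0],[15,40,15,0,0,2,0],[15,45,0,0,0,2,0],[12,45,0,0,0,2,0],[10,45,0,0,0,2,0],[10,45,0,0,0,2,0],[0,45,0,0,0,2,0],[0,45,0,0,0,2,0]]'; python3 -c "
from goto import *
need(*meas(HOT,NB,116,.08));print(bot.state()['joints'])"
```

```text
time: 9.55
position: [0.4699, 0.0559, 0.3655]
orientation: [2.708, 0.051, 1.83]
contact_force: [0.7, -0.6, -1.8]
width: 0.0293
t 9.55 shift [-69.  195.8 -44.1] turn [-0.16  1.3   9.94] w 0.0293 F [ 0.7 -0.6 -1.8]
[-0.5522 -0.2979  0.1928  2.1491  0.1878  0.8643 -0.1766]
```

```bash
python3 -m inch '[[-12,35,0,0,0,2,0],[-15,40,-5,0,0,2,0],[-15,40,-8,0,0,2,0],[-12,40,-10,0,0.5,2,0],[-10,25,-10,0,0.5,2,0],[-3,10,-8,0,0,0,0],[0,0,0,0,0,0,0]]'; python3 -c "
from goto import *
need(*meas(HOT,NB,116,.08));need(*meas(HOT,NB,116,0));print(bot.state()['joints'])"
```

```text
time: 10.25
position: [0.3974, 0.2603, 0.3218]
orientation: [2.727, 0.044, 2.024]
contact_force: [-0.2, 0.3, -1.8]
width: 0.0295
t 10.25 shift [ 3.4 -8.6 -0.5] turn [-0.2   0.16 -1.09] w 0.0295 F [-0.2  0.3 -1.8]
t 10.25 shift [ 33.8   1.8 -73.7] turn [-0.2   0.16 -1.09] w 0.0295 F [-0.2  0.3 -1.8]
[-0.6842 -0.203  -0.1462  2.1802  0.2216  0.8008 -0.4965]
```

```bash
python3 -m inch '[[3,-8,-1,-0.2,0.1,-1,0],[5,1,-12,0,0,0,0],[7,2,-15,0,0,0,0],[4,1,-10,0,0,0,0],[0,0,0,0,0,0,0]]'; python3 - <<'E'
from chk import *
focus(HOT,NB,116)
im,d,W,T=shot('w6');np.savez('w6.npz',im=im,d=d,T=T)
H,S,V=[cv2.cvtColor(im,cv2.COLOR_RGB2HSV)[...,i].astype(int) for i in range(3)]
Q=(W-T[:3,3])@T[:3,:3]
far=(d>0)&((abs(Q[...,0])>.03)|(abs(Q[...,1])>.03)|(Q[...,2]>.115))
o=far&(np.linalg.norm(W-HOT,axis=-1)<.014)&(H<22)&(S>130)&(V>80);print('dot',o.sum(),W[o].mean(0) if o.any() else 0)
b=far&(np.linalg.norm(W-HOT,axis=-1)<.022);print(plane(W[b]))
f=(Q[...,0]>.008)&(Q[...,0]<.03)&(abs(Q[...,1])<.02)&(Q[...,2]>.0)&(Q[...,2]<.055)&(d>0)&(H>15)&(H<35)&(S>90)
c,n,sd,k=plane(Q[f]);n*=np.sign(n[0]);print('x-face',c,n)
im2=cv2.imread('pics/w6.png')
E
```

```text
time: 10.75
position: [0.4193, 0.2517, 0.284]
orientation: [2.729, 0.047, 1.998]
contact_force: [-0.1, -0.6, -2.1]
width: 0.0292
t 10.75 shift [ 12.   10.4 -35.9] turn [0.01 0.12 0.38] w 0.0292 F [-0.1 -0.6 -2.1]
along n 38.8 lateral 6.6 mm angle 0.22 deg [-11.5 -10.8  36.1]
dot 18 [0.4885 0.2863 0.1043]
(array([0.4871, 0.2911, 0.1039]), array([-0.3785, -0.1353,  0.9157]), np.float64(0.0005349616333375959), 452)
x-face [ 0.0173 -0.0001  0.0202] [ 1.     -0.0047  0.0028]
```

```bash
python3 -m inch '[[4,4,-11,0,0,0.3,0],[4,4,-11,0,0,0,0],[3,2,-10,0,0,0,0],[0,0,0,0,0,0,0],[0,0,0,0,0,0,0]]'; python3 -c "
from chk import *
focus(HOT,NB,116)"
```

```text
time: 11.3
position: [0.4315, 0.2627, 0.2511]
orientation: [2.727, 0.046, 2.003]
contact_force: [1.4, 0.7, -3.2]
width: 0.0294
t 11.3 shift [-0.2 -0.5 -3. ] turn [-0.07  0.2   0.08] w 0.0294 F [ 1.4  0.7 -3.2]
along n 2.6 lateral 2.1 mm angle 0.21 deg [0.7 0.6 3.2]
```

```bash
python3 -m inch '[[0,-0.5,-2.5,0,0.2,0,0],[0,0,0,0,0,0,0],[0,0,0,0,0,0,0]]'; python3 -c "
from chk import *
focus(HOT,NB,116)
a,d=imaging.camera('side');a=a[:,:,::-1];cv2.imwrite('pics/c7.png',cv2.resize(a[60:180,120:280],(640,480)))"
```

```text
time: 11.6
position: [0.4315, 0.2623, 0.2489]
orientation: [2.73, 0.044, 2.004]
contact_force: [-0.4, -0.3, -1.1]
width: 0.0294
t 11.6 shift [-0.2 -0.1 -0.8] turn [-0.09  0.01  0.07] w 0.0294 F [-0.4 -0.3 -1.1]
along n 0.6 lateral 0.7 mm angle 0.06 deg [0.3 0.3 0.8]
```

View pics/c7.png

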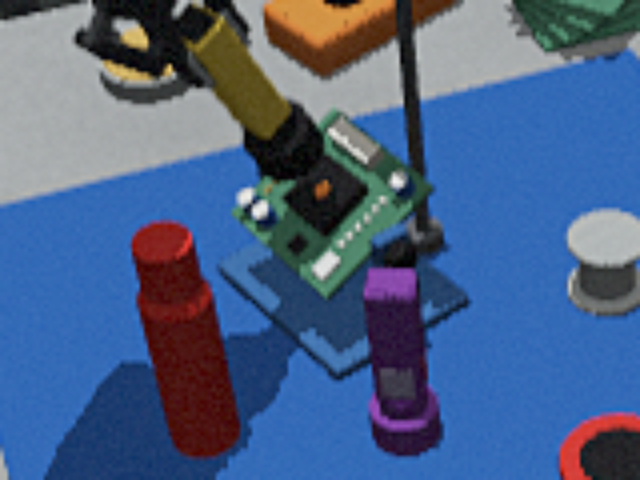

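The thermometer axis points at the orange dot (322,188), with clear space between lens and board. Holding.

```bash
python3 -m inch '[[0,0,-0.5,0,0,0,0],[0,0,0,0,0,0,0],[0,0,0,0,0,0,0],[0,0,0,0,0,0,0],[0,0,0,0,0,0,0],[0,0,0,0,0,0,0],[0,0,0,0,0,0,0],[0,0,0,0,0,0,0],[0,0,0,0,0,0,0],[0,0,0,0,0,0,0]]'; python3 -c "
from chk import *
focus(HOT,NB,116)"; python3 -m inch '[[0,0,0,0,0,0,0],[0,0,0,0,0,0,0],[0,0,0,0,0,0,0],[0,0,0,0,0,0,0],[0,0,0,0,0,0,0],[0,0,0,0,0,0,0],[0,0,0,0,0,0,0],[0,0,0,0,0,0,0]]'; python3 -c "
from chk import *
focus(HOT,NB,116)"
```

```text
time: 12.65
position: [0.4316, 0.2623, 0.249]
orientation: [2.729, 0.044, 2.003]
contact_force: [-0.5, 0.9, -1.1]
width: 0.0294
t 12.65 shift [-0.3 -0.2 -0.9] turn [-0.12  0.06  0.07] w 0.0294 F [-0.5  0.9 -1.1]
along n 0.7 lateral 1.0 mm angle 0.11 deg [0.5 0.4 1. ]
time: 13.45
position: [0.4316, 0.2623, 0.249]
orientation: [2.729, 0.044, 2.003]
contact_force: [1.0, -0.5, -3.0]
width: 0.0294
t 13.45 shift [-0.3 -0.2 -0.9] turn [-0.13  0.05  0.07] w 0.0294 F [ 1.  -0.5 -3. ]
along n 0.7 lateral 0.9 mm angle 0.11 deg [0.4 0.4 1. ]
```

Second reading held 1.8 s within 1 mm and 0.1°. Retreating toward the pad.

```bash
python3 -m inch '[[-8,-3,18,0,0,0,0],[-9,-3,22,0,0,0,0],[-9,-3,22,0,0,0,0],[0,-20,25,0,0,0,0],[0,-40,15,0,0,0,0],[5,-45,5,-1.3,3.8,-1,0],[10,-45,0,-1.3,3.8,-1,0],[20,-40,0,-1.3,3.8,-1,0],[35,-25,0,-1.3,3.8,-1,0],[40,-10,0,-1.3,3.8,-1,0],[40,0,0,-1.3,3.8,-1,0],[0,0,0,0,0,0,0]]'; python3 -c "
from goto import *
need([.628,.0257,.1186],down(110));print(bot.state()['joints'])"
```

```text
time: 14.65
position: [0.5573, 0.0184, 0.3599]
orientation: [-3.122, 0.016, 1.912]
contact_force: [-1.7, 1.1, -3.1]
width: 0.0294
t 14.65 shift [  70.7    7.3 -241.3] turn [ 1.22 -0.73  0.46] w 0.0294 F [-1.7  1.1 -3.1]
[-0.5361  0.149   0.4306  1.7133 -0.0437  1.308   0.2434]
```

```bash
python3 -m inch '[[25,3,-25,0.4,-0.3,0,0],[25,3,-35,0.4,-0.3,0,0],[20,1,-40,0.4,0,0,0],[0,0,-40,0,0,0,0],[0,0,-30,0,0,0,0],[0,0,-20,0,0,0,0],[0,0,0,0,0,0,0]]'; python3 - <<'E'
from goto import *
need([.628,.0257,.1186],down(110))
im,d,W,T=shot('w8');Q=(W-T[:3,3])@T[:3,:3]
H,S,V=[cv2.cvtColor(im,cv2.COLOR_RGB2HSV)[...,i].astype(int) for i in range(3)]
f=(Q[...,0]>.008)&(Q[...,0]<.03)&(abs(Q[...,1])<.02)&(Q[...,2]>.0)&(Q[...,2]<.055)&(d>0)&(H>15)&(H<35)&(S>90)
c,n,sd,k=plane(Q[f]);n*=np.sign(n[0]);print('x-face',c,n)
b=(np.hypot(W[...,0]-.628,W[...,1]-.0257)<.06)&(W[...,2]>.004)&(W[...,2]<.03)&(d>0)&((H<8)|(H>172))&(S>120)
vv,uu=np.nonzero(b);P=W[b][:,:2];A=np.c_[2*P,np.ones(len(P))]
# circle through the outer rim: farthest point in each angular bin
a=np.degrees(np.arctan2(P[:,1]-.0257,P[:,0]-.628))//8;r=np.hypot(*(P-[.628,.0257]).T)
E=np.array([P[a==k][np.argmax(r[a==k])] for k in np.unique(a)])
s=np.linalg.lstsq(np.c_[2*E,np.ones(len(E))],(E**2).sum(1),rcond=None)[0];print('pad',len(P),len(E),s[:2],np.sqrt(s[2]+s[:2]@s[:2]),np.median(W[b][:,2]))
E
```

```text
time: 15.35
position: [0.6322, 0.026, 0.1588]
orientation: [-3.137, 0.002, 1.913]
contact_force: [-0.8, 0.2, -1.0]
width: 0.0296
t 15.35 shift [ -4.2  -0.3 -40.2] turn [ 0.21 -0.22  0.4 ] w 0.0296 F [-0.8  0.2 -1. ]
x-face [ 0.0173 -0.      0.0198] [ 1.     -0.0048  0.0031]
pad 1394 34 [0.629  0.0248] 0.04335530623443452 0.011553543368096691
```

```bash
python3 -m inch '[[-3,-1,-10,0.2,-0.2,0,0],[0,0,-10,0,0,0,0],[0,0,-8,0,0,0,0],[0,0,-6,0,0,0,0],[0,0,0,0,0,0,0],[0,0,0,0,0,0,0]]'; python3 -c "
from goto import *
need([.629,.0250,.1186],down(110))"
```

```text
time: 16.0
position: [0.632, 0.0253, 0.1282]
orientation: [3.133, 0.001, 1.913]
contact_force: [-0.5, 0.2, -2.0]
width: 0.0295
t 16.0 shift [-3.  -0.3 -9.6] turn [-0.11  0.46  0.39] w 0.0295 F [-0.5  0.2 -2. ]
```

```bash
python3 -m inch '[[-3,0,-2,0,0.5,0,0],[0,0,-2,0,0,0,0],[0,0,-1,0,0,0,0],[0,0,0,0,0,0,0],[0,0,0,0,0,0,0]]'; python3 -c "
from goto import *
need([.629,.0250,.1186],down(110))"
```

```text
time: 16.5
position: [0.6292, 0.0254, 0.1237]
orientation: [3.141, -0.002, 1.913]
contact_force: [-0.8, 0.5, -2.6]
width: 0.0292
t 16.5 shift [-0.2 -0.4 -5.1] turn [-0.12 -0.02  0.39] w 0.0292 F [-0.8  0.5 -2.6]
```

```bash
python3 -m inch '[[0,0,-1.5,0,0,0,0],[0,0,-1.5,0,0,0,0],[0,0,-1,0,0,0,0],[0,0,0,0,0,0,0]]'; python3 -m inch '[[0,0,-0.8,0,0,0,0],[0,0,-0.5,0,0,0,0],[0,0,0,0,0,0,0]]'; python3 -c "
from goto import *
need([.629,.0250,.1186],down(110))"
```

```text
time: 16.9
position: [0.6293, 0.0254, 0.1194]
orientation: [3.141, -0.002, 1.913]
contact_force: [-0.9, 0.0, -1.2]
width: 0.0296
time: 17.2
position: [0.6296, 0.0253, 0.1189]
orientation: [3.14, -0.002, 1.913]
contact_force: [0.5, -0.1, -1.4]
width: 0.0292
t 17.2 shift [-0.6 -0.3 -0.3] turn [-0.15  0.03  0.39] w 0.0292 F [ 0.5 -0.1 -1.4]
```

```bash
python3 -m inch '[[-0.5,0,-1,0,0,0,0],[0,0,0,0,0,0,0]]'; python3 -m inch '[[0,0,-1,0,0,0,0],[0,0,0,0,0,0,0]]'
```

```text
time: 17.4
position: [0.6297, 0.0253, 0.1189]
orientation: [3.139, -0.002, 1.913]
contact_force: [-0.5, -0.1, -1.9]
width: 0.0298
time: 17.6
position: [0.63, 0.0254, 0.1188]
orientation: [3.138, -0.002, 1.913]
contact_force: [-0.1, 0.9, -1.5]
width: 0.0295
```

```bash
python3 -m inch '[[-0.5,0,-2,0,0,0,0],[0,0,0,0,0,0,0]]'; python3 -c "
from goto import *
s=bot.state();print(s['contact_force'],s['wrist_torque'],s['tau'])
a,d=imaging.camera('side');a=a[:,:,::-1];b,d2=imaging.camera('wrist')
cv2.imwrite('pics/c9.png',np.hstack([cv2.resize(a[110:230,200:360],(400,300)),cv2.resize(b[:,:,::-1],(400,300))]))"
```

```text
time: 17.8
position: [0.6306, 0.0254, 0.1191]
orientation: [3.135, -0.002, 1.913]
contact_force: [0.6, 0.7, -1.9]
width: 0.0297
[ 0.5867  0.671  -1.948 ] [-0.0104 -0.0395 -0.0201] [  0.0188 -91.5706  11.3671 -39.6728  -0.015    0.2058   0.0198]
```

View pics/c9.png

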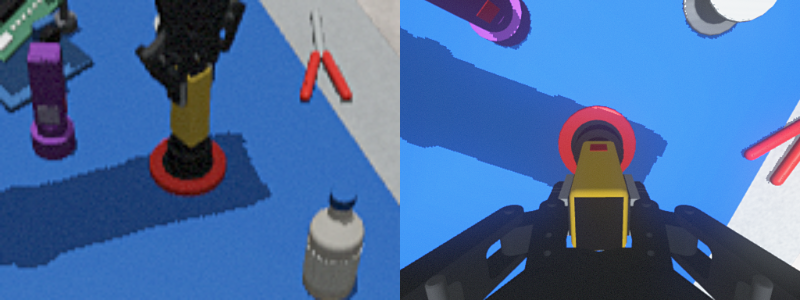

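The thermometer is standing just over the pad's middle, both views. The force still equals its weight, so it hasn't landed; small steps are being lost, so I'll go slightly larger with a drift correction.

```bash
python3 -m inch '[[-1.5,-0.3,-2,0,0.4,0,0],[0,0,-1.5,0,0,0,0]]'; python3 -c "
from goto import *
need([.629,.0250,.1186],down(110))"; python3 -m inch '[[0,0,-1.5,0,0,0,0],[0,0,-1.5,0,0,0,0]]'; python3 -c "
from goto import *
need([.629,.0250,.1186],down(110))"
```

```text
time: 18.1
position: [0.6313, 0.0255, 0.1187]
orientation: [3.137, -0.005, 1.913]
contact_force: [-14.2, -0.9, 32.4]
width: 0.0294
t 18.1 shift [-2.3 -0.5 -0.1] turn [-0.34  0.16  0.39] w 0.0294 F [-14.2  -0.9  32.4]
time: 18.3
position: [0.6313, 0.0254, 0.1187]
orientation: [3.137, -0.006, 1.913]
contact_force: [-12.2, 0.5, 30.7]
width: 0.0294
t 18.3 shift [-2.3 -0.4 -0.1] turn [-0.41  0.15  0.41] w 0.0294 F [-12.2   0.5  30.7]
```

In contact, pressing about 30 N. Relaxing before release.

```bash
python3 -m inch '[[0,0,0.3,0,0,0,0],[0,0,0,0,0,0,0],[0,0,0,0,0,0,0]]'; python3 -c "
from goto import *
need([.629,.0250,.1186],down(110))"
```

```text
time: 18.6
position: [0.631, 0.0254, 0.1188]
orientation: [3.137, -0.006, 1.913]
contact_force: [-0.8, 0.8, 3.5]
width: 0.0292
t 18.6 shift [-2.  -0.4 -0.2] turn [-0.42  0.13  0.42] w 0.0292 F [-0.8  0.8  3.5]
```

```bash
python3 -m inch '[[0,0,0,0,0,0,0.5],[0,0,0,0,0,0,0.6],[0,0,0,0,0,0,0.8],[0,0,0,0,0,0,0.8],[0,0,0,0,0,0,0.8]]'; python3 -c "
from goto import *
need([.631,.0254,.25],down(109.6))"
```

```text
time: 19.1
position: [0.6309, 0.0254, 0.1179]
orientation: [3.138, -0.006, 1.913]
contact_force: [-0.3, -0.1, -0.1]
width: 0.0687
t 19.1 shift [  0.1  -0.  132.1] turn [-0.39  0.08  0.01] w 0.0687 F [-0.3 -0.1 -0.1]
```

```bash
python3 -m inch '[[0,0,10,0,0,0,0.8],[0,0,20,0,0,0,0.8],[0,0,30,0,0,0,0.8],[-5,0,40,0,0,0,0.8],[-15,0,45,0,0,0,0.8],[-20,0,35,0,0,0,0.8],[-20,0,30,0,0,0,0.8],[0,0,0,0,0,0,0.8],[0,0,0,0,0,0,0.8],[0,0,0,0,0,0,0.8],[0,0,0,0,0,0,0.8],[0,0,0,0,0,0,0.8]]'; python3 - <<'E'
from goto import *
im,d,W,T=shot('w10')
t=(np.hypot(W[...,0]-.629,W[...,1]-.025)<.05)&(W[...,2]>.15)&(W[...,2]<.175)&(d>0)
P=W[t];print('top',len(P),np.median(P[:,2]),cv2.minAreaRect((P[:,:2]*1000).astype(np.float32)),plane(P)[1])
a,d0=imaging.camera('top');d=d0;W=cloud('top',a,d)
for k,c,h in[('bot',(.7046,-.1825),.15),('jar',(.3547,-.1734),.072),('spool',(.6897,.2063),.0575),('can',(.3534,.1712),.19),('ther',(.629,.025),.162)]:
    q=(np.hypot(W[...,0]-c[0],W[...,1]-c[1])<.05)&(d>0)&(abs(W[...,2]-h)<.008);p=W[q];print(k,len(p),(p.min(0)+p.max(0))/2 if len(p) else '')
s,_=imaging.camera('side')
cv2.imwrite('pics/c11.png',np.hstack([cv2.resize(s[:,:,::-1],(400,300)),cv2.resize(im[:,:,::-1],(400,300))]))
E
```

```text
time: 20.3
position: [0.567, 0.0236, 0.3399]
orientation: [3.138, -0.006, 1.911]
contact_force: [0.4, 0.8, -0.5]
width: 0.0683
top 800 0.16188665308948322 ((630.8443603515625, 25.914897918701172), (30.006507873535156, 35.33937454223633), 19.32474136352539) [-0.0155  0.0046  0.9999]
bot 51 [ 0.7039 -0.1826  0.149 ]
jar 246 [ 0.3562 -0.1735  0.0705]
spool 0 
can 0 
ther 32 [0.6298 0.0122 0.1602]
```

View pics/c11.png

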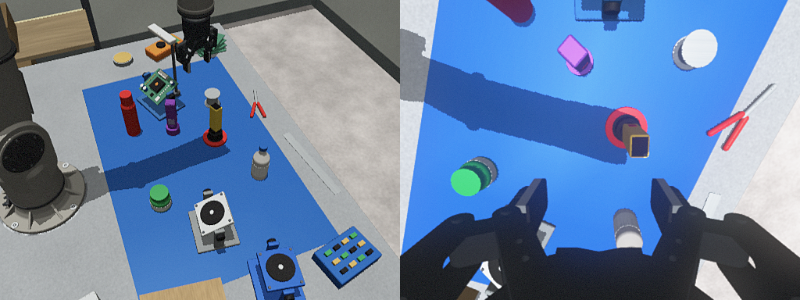

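The thermometer stands upright on the pad at (214,130) in the side view, and the gripper is clear. Its top is at z = 162 mm, within 2 mm of the pad centre. The bystanders look unmoved. Handing in.

```bash
python3 -c "
from bench import bot;print(bot.sign_off())"
```

```text
the job is handed in; nothing more can be done
None
```

The thermometer took both readings in order and now stands upright on the middle of the pad. I handed the job in at about 20.5 s of the 64 s allowed; no verdict was reported.

| Reading | Held for | Off the dot | Off square |
|---|---|---|---|
| White reference dot | about 1.8 s | about 0.3 mm | 0.1° |
| Orange board dot | about 1.8 s | about 1 mm | 0.1° |

These errors come from the measured tool pose and the dot positions I found in the cameras, which are good to about 2 mm.

**Last checks:** The thermometer's top is at 162 mm, as it should be, about 2 mm from the pad centre and level to about 1°. The gripper is open and well clear.

**What was less clean:**
- **Set-down:** The final small steps were lost, then came through together, so the thermometer briefly pressed on the pad with about 32 N. I eased it to 3.5 N before letting go.
- **Bystanders:** The bottle and jar measured within 2 mm of where they started. The top camera gave no reading for the spool and can in the last check, probably because the arm blocked its view. I only saw that they look in place in the side and wrist pictures.

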